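# Find the loaded parts case by its weight

## Task

Three identical closed cases stand in a row on the instrument bench; one still holds its steel emitter block and is about four times as heavy as the two empty ones. Start with the case on the robot's left and work to the right: lift each one a few centimetres off the bench to judge its weight and, if it is light, set it back upright where it stood before trying the next. When you have found the heavy one, put it upright inside the open steel tray, leaving the two light ones standing where they were; set things down gently, never let a case drop.

Things in the scene. Friction and masses are not known exactly. Their poses are not given: they have to be found in the camera images.
- case_a: one of three identical closed cases, 90 mm long (its x), 50 wide (y), 48 high; aluminium, black lid with four screws. Origin: centre of the underside, z up. Stands loose and upright, x within 20 degrees of world x; the three form a row across the bench, 110 mm or more apart; their order changes. Empty 100 to 140 g, loaded 465 to 635 g; just one is loaded, and nothing shows which.
- case_b: one of three identical closed cases, 90 mm long (its x), 50 wide (y), 48 high; aluminium, black lid with four screws. Origin: centre of the underside, z up. Stands loose and upright, x within 20 degrees of world x; the three form a row across the bench, 110 mm or more apart; their order changes. Empty 100 to 140 g, loaded 465 to 635 g; just one is loaded, and nothing shows which.
- case_c: one of three identical closed cases, 90 mm long (its x), 50 wide (y), 48 high; aluminium, black lid with four screws. Origin: centre of the underside, z up. Stands loose and upright, x within 20 degrees of world x; the three form a row across the bench, 110 mm or more apart; their order changes. Empty 100 to 140 g, loaded 465 to 635 g; just one is loaded, and nothing shows which.
- tray: shallow open sheet-steel tray, fixed to the bench on the robot's right of the cases: outside 200 mm (its x) by 150 mm (its y) by 25 mm high, walls and floor 4 mm thick. Origin at the centre of its underside, z up. It is empty and big enough for one case with the fingers round it.

How it is judged:
On the way, in this order (a step that is already met when the one before it is completed fails the run):
1. the left-hand case has been lifted more than 20 mm off the bench (((world y of case_a above 0.135 m and height (world z) of case_a above 0.02 m) or (world y of case_b above 0.135 m and height (world z) of case_b above 0.02 m) or (world y of case_c above 0.135 m and height (world z) of case_c above 0.02 m))), for 0.2 s.
2. with the left-hand case standing on the left again, the middle one has been lifted more than 20 mm; or, if the left-hand one is the heavy one, it has come within 120 mm of the tray's centre (((world y of case_a between -0.015 and 0.135 m and height (world z) of case_a above 0.02 m and ((world y of case_b above 0.135 m and height (world z) of case_b below 0.01 m) or (world y of case_c above 0.135 m and height (world z) of case_c below 0.01 m))) or (world y of case_b between -0.015 and 0.135 m and height (world z) of case_b above 0.02 m and ((world y of case_a above 0.135 m and height (world z) of case_a below 0.01 m) or (world y of case_c above 0.135 m and height (world z) of case_c below 0.01 m))) or (world y of case_c between -0.015 and 0.135 m and height (world z) of case_c above 0.02 m and ((world y of case_a above 0.135 m and height (world z) of case_a below 0.01 m) or (world y of case_b above 0.135 m and height (world z) of case_b below 0.01 m))) or (horizontal distance between case_a and tray below 0.12 m and world y of each of case_b, case_c below 0.135 m) or (horizontal distance between case_b and tray below 0.12 m and world y of each of case_a, case_c below 0.135 m) or (horizontal distance between case_c and tray below 0.12 m and world y of each of case_a, case_b below 0.135 m))), for 0.05 s.
3. the heavy case (it weighs on the tray with over 3 N) stands upright in the tray (((horizontal distance between case_a and tray below 0.08 m and z of case_a in the frame of tray below 0.012 m and angle between case_a's own z axis and vertical below 0.15 rad and linear speed of case_a below 0.03 m/s and contact force between case_a and tray above 3 N) or (horizontal distance between case_b and tray below 0.08 m and z of case_b in the frame of tray below 0.012 m and angle between case_b's own z axis and vertical below 0.15 rad and linear speed of case_b below 0.03 m/s and contact force between case_b and tray above 3 N) or (horizontal distance between case_c and tray below 0.08 m and z of case_c in the frame of tray below 0.012 m and angle between case_c's own z axis and vertical below 0.15 rad and linear speed of case_c below 0.03 m/s and contact force between case_c and tray above 3 N))), for 0.2 s.
At the end, for the whole second after the job is handed in: The heavy case stands upright (within 8 degrees) and at rest on the floor of the tray; both light cases stand upright (within 8 degrees) and at rest on the bench, each within 30 mm of where it started (((horizontal distance between case_a and tray below 0.08 m and z of case_a in the frame of tray below 0.012 m and angle between each of case_a, case_b, case_c's own z axis and vertical below 0.15 rad and linear speed of each of case_a, case_b, case_c below 0.03 m/s and contact force between case_a and tray above 3 N and distance of each of case_b, case_c from where it was at the start of the episode below 0.03 m) or (horizontal distance between case_b and tray below 0.08 m and z of case_b in the frame of tray below 0.012 m and angle between each of case_b, case_a, case_c's own z axis and vertical below 0.15 rad and linear speed of each of case_b, case_a, case_c below 0.03 m/s and contact force between case_b and tray above 3 N and distance of each of case_a, case_c from where it was at the start of the episode below 0.03 m) or (horizontal distance between case_c and tray below 0.08 m and z of case_c in the frame of tray below 0.012 m and angle between each of case_c, case_a, case_b's own z axis and vertical below 0.15 rad and linear speed of each of case_c, case_a, case_b below 0.03 m/s and contact force between case_c and tray above 3 N and distance of each of case_a, case_b from where it was at the start of the episode below 0.03 m))); the robot touches nothing.
It fails at once if a case is dropped: it moves faster than 0.6 m/s without being held (a fall of about 18 mm) ((linear speed of case_a above 0.6 m/s and contact force between the fingers and case_a below 0.1 N) or (linear speed of case_b above 0.6 m/s and contact force between the fingers and case_b below 0.1 N) or (linear speed of case_c above 0.6 m/s and contact force between the fingers and case_c below 0.1 N)).
It also fails if it takes over 61 s, if anything falls off the work surface, if the arm or the gripper's body presses on something with over 40 N, if the wrist force passes 120 N, or if a joint passes its speed limit or range.

## Robot

A 7-joint arm with a two-finger parallel gripper is mounted at the origin on the work surface. World frame = base frame: x ahead of the robot, y to its left, z up, the work surface at z = 0. Lengths are in m, angles in rad, forces in N, time in s.
With the tool pointing down it reaches from about 0.35 to 0.9 m from the base axis. Payload 8.1 kg.
Tool frame: the origin (TCP) lies at the very end of the fingers, on their centre line; the grasp point (between the pads) lies 19 mm behind it; z points along the fingers, y is the line along which they close (so a half turn about z gives the same grasp; the last joint's range is limited). The gripper opens to 92 mm and grips with 3 to 60 N. Pads are 19 mm wide; open, the fingers measure 130 mm over their backs; the gripper's body (75 mm by 190 mm) begins 47 mm behind the grasp point.
Start: joints at [-1.413, 0.434, 0.025, 1.573, -0.012, 1.134, -0.075], TCP at [0.161, 0.604, 0.227] pointing down, gripper open.
Joint ranges: [-2.62, 2.62], [-0.44, 2.09], [-1.27, 1.32], [0.08, 2.57], [-1.32, 4.46], [0.12, 2], [-2.74, 2.74]. Speed limits (rad/s): [2.22, 2.22, 3.01, 3.01, 3.14, 3.14, 3.14].

## Interface

Orientations are given as a rotation vector (axis times angle).
In Python, from cell import readout, cams, job gives the robot as it stands.
- The arm moves only by the tool drive_tool, never from a script. Its argument "commands" is a list of rows, each a list of 3 entries, a list of its own where there are three numbers: the turn, a rotation vector about the tool's x, y, z in rad, then the shift along the tool's x, y, z in cm, then the gripper's target within -1 to 1 (fully open at 1, half-way at 0, shut at -1). A call has 1 to 20 rows; each row is the pose to reach, as a shift and turn from the pose commanded when the call began, along the tool's axes at that moment; what a row does not reach only later rows make up. A row lasts 1/12 s, in which the tool goes at most 41.7 mm and 7.16 degrees, less where a joint would pass 70% of its speed; a pose out of reach is approached as far as the arm can. A call with a gripper value outside its range is refused whole. The fingers move at their own pace and stop on an object; "newtons" is the grip in N (left out, the last holds). Time passes only in rows, so rows that repeat a pose let the fingers close. It gives the time, the measured TCP pose, the force, the opening and the grip force at its end, in the units of the state.
- readout.observe(): the state, without advancing time (a new reading comes with each control period).
- cams.get_image(name): name is "scene" or "top"; returns the picture (384x512x3 uint8, blue, green, red); there is no depth.
- cams.camera_info(name): a dict with "camera_matrix" (3x3 intrinsics, pixels), "R" (3x3) and "t" (3): a world point X has camera coordinates R X + t. Camera axes: x right, y down, z forward; pixel columns grow to the right and rows downward; lengths in m; the calibration is good to about 2 mm. A picture is of the moment at which its call begins. camera_info takes no time and is no camera call.
- job.sign_off(): hands the job in; it is judged then, once.
The state is a dict: "clock": time; "joints": joint angles; "dq": joint speeds; "joint_efforts": joint torques, N m; "position": TCP position; "ee_rot": TCP orientation; "force": force on the tool from outside, world axes, zero at the start; "ft_torque": the same for the moment, N m; "width": opening from 0.0 (shut) to 1.0 (fully open); "gripper_force": force on a finger pad.
Only numpy, scipy, OpenCV 4.12 (cv2) and the standard library are available. Lean on these libraries where they do the work, as an engineer would, in place of code of your own. Each camera call takes 0.05 s, during which the arm holds its last target. There are 200 camera calls.

## Working session

There is one attempt and no reset: what is moved stays moved. The work goes in short steps, Python scripts to look and compute and a tool call to move; the robot and the scene stay as the last step left them, time stands still between calls to the robot, and variables do not carry over. Pictures are saved under pics/ and viewed, at most 10 in all, crops included, and the job is handed in when it is done.

Besides the shell and the picture viewer there is one more tool, called after "Request:" as name(argument=value, ...), one argument or row to a line, values as JSON. drive_tool: Moves the arm, as the interface text tells. Its arguments: {"type":"object","properties":{"commands":{"type":"array"},"newtons":{"type":"number"}},"required":["commands"]}

```bash
ls; mkdir -p pics
python3 - <<'E'
from cell import readout,cams,job
import cv2
s=readout.observe();print(s)
for n in("top","scene"):
    cv2.imwrite(f"pics/{n}0.png",cams.get_image(n));c=cams.camera_info(n);print(n,c)
E
```

```text
pics
{'clock': 0.0, 'joints': array([-1.41260919,  0.43522639,  0.02497721,  1.57408562, -0.01162317,
        1.13399915, -0.07504199]), 'dq': array([ 0.00074765,  0.00073001,  0.00022381, -0.00106073, -0.00131034,
        0.00141403, -0.00013984]), 'joint_efforts': array([ 1.67068833e-04, -6.67840648e+01,  9.85529758e-01, -3.14462328e+01,
       -6.03647414e-02,  4.28005157e-02,  1.84275282e-04]), 'position': array([0.16106982, 0.60336334, 0.22594734]), 'ee_rot': array([-4.08512413e-01, -3.11483631e+00,  2.46792037e-03]), 'force': array([-0.77401191,  0.93714471,  0.03479494]), 'ft_torque': array([0.06223336, 0.00899747, 0.0074496 ]), 'gripper_force': 0.0, 'width': 1.0030525095273082}
top {'camera_matrix': array([[366.35947283,   0.        , 252.16143457],
       [  0.        , 366.35947283, 186.00430243],
       [  0.        ,   0.        ,   1.        ]]), 'R': array([[ 0.02357874, -0.99939314, -0.02563968],
       [-0.98858458, -0.01949082, -0.14940094],
       [ 0.14881053,  0.02886967, -0.98844422]]), 't': array([-0.05985767,  0.51823573,  0.79665275])}
scene {'camera_matrix': array([[376.75845002,   0.        , 255.48788884],
       [  0.        , 376.75845002, 191.46887632],
       [  0.        ,   0.        ,   1.        ]]), 'R': array([[-0.06067901,  0.99808882,  0.01169431],
       [ 0.80904748,  0.05604124, -0.58506543],
       [-0.58460263, -0.02603994, -0.81090177]]), 't': array([ 0.09877527, -0.38407909,  1.13534592])}
```

View pics/top0.png

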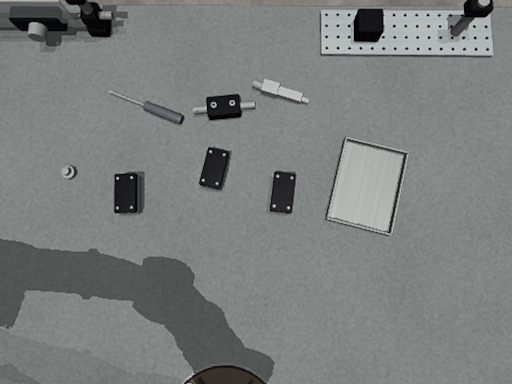

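View pics/scene0.png

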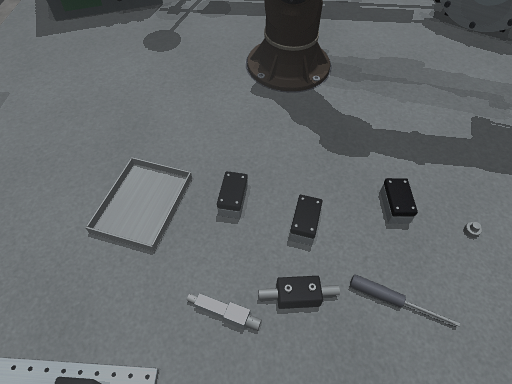

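Top view: left case at about (125,193), middle (214,168), right (283,192), tray (367,186), nothing in between. The scene view mirrors this, with cases at (400,195), (307,215), (233,190) and the tray at (140,203).

```bash
cat > h.py <<'E'
import numpy as np,cv2
from cell import readout,cams
from scipy.spatial.transform import Rotation as Ro
def ray(n,uv,z):
    c=cams.camera_info(n);R,t=c["R"],c["t"]
    d=R.T@np.linalg.inv(c["camera_matrix"])@[*uv,1];o=-R.T@t
    return o+d*(z-o[2])/d[2]
def quad(n,cnt,z):
    p=np.array([ray(n,q,z)[:2] for q in cnt[:,0,:]],np.float32)
    (c,s,a)=cv2.minAreaRect(p)
    if s[0]<s[1]: s=s[::-1];a+=90
    return np.round(c,4),np.round(s,4),(a+90)%180-90
def cases(n,img,z=.048,th=40):
    m=(img.max(2)<th).astype(np.uint8); m=cv2.morphologyEx(m,cv2.MORPH_CLOSE,np.ones((3,3)))
    out=[]
    for k in cv2.findContours(m,0,2)[0]:
        if cv2.contourArea(k)<200: continue
        c,s,a=quad(n,k,z)
        if s[0]<.13 and .03<s[1]<.08 and c[0]<.6: out.append((c,s,round(a,1)))
    return sorted(out,key=lambda o:-o[0][1])
def tool(p,yaw=None):
    s=readout.observe();R=Ro.from_rotvec(s["ee_rot"]);print("clock",s["clock"],"pos",s["position"])
    print("shift cm",np.round(100*R.inv().apply(np.array(p)-s["position"]),2))
    m=R.as_matrix();print("tool x yaw",np.degrees(np.arctan2(m[1,0],m[0,0])),"tool z",m[:,2].round(3))
E
python3 - <<'E'
from h import *
for n in("top","scene"):
    im=cv2.imread(f"pics/{n}0.png")
    for th in (30,45):
        print(n,th);[print(o) for o in cases(n,im,.048,th)]
for n,q in(("top",[(346,138),(408,152),(390,235),(327,220)]),("scene",[(133,160),(191,174),(154,246),(89,230)])):
    P=np.array([ray(n,c,.025)[:2] for c in q]);print(P.round(3).tolist(),P.mean(0),np.linalg.norm(np.diff(P,axis=0),axis=1))
tool([.5,.2,.2])
E
```

```text
top 30
(array([0.4967, 0.2379]), array([0.0885, 0.0483]), 4.1)
top 45
(array([0.4975, 0.2371]), array([0.0897, 0.0517]), 3.0)
(array([0.5578, 0.0388]), array([0.0903, 0.051 ]), -12.0)
(array([ 0.506, -0.117]), array([0.0896, 0.0478]), -6.2)
scene 30
(array([0.5059, 0.236 ]), array([0.0927, 0.0536]), 4.0)
scene 45
(array([0.5045, 0.2359]), array([0.0954, 0.0536]), 3.9)
[[0.64, -0.266], [0.608, -0.408], [0.416, -0.361], [0.447, -0.22]] [ 0.52769777 -0.31369162] [0.14592424 0.1979963  0.14392509]
[[0.427, -0.358], [0.459, -0.218], [0.644, -0.261], [0.617, -0.4]] [ 0.53694508 -0.3093013 ] [0.14415725 0.1902879  0.14166708]
clock 0.1 pos [0.16114486 0.60337372 0.22600492]
shift cm [-43.14 -30.23   2.65]
tool x yaw 165.05079577724916 tool z [-0.    -0.001 -1.   ]
```

Request:
drive_tool(
  commands=[
    [[0, 0, -0.32], [-42.0, -26.7, 0], 1],
    [[0, 0, -0.32], [-42.0, -26.7, 0], 1],
    [[0, 0, -0.32], [-42.0, -26.7, 0], 1],
    [[0, 0, -0.32], [-42.0, -26.7, 0], 1],
    [[0, 0, -0.32], [-42.0, -26.7, 0], 1],
    [[0, 0, -0.32], [-42.0, -26.7, 0], 1],
    [[0, 0, -0.32], [-42.0, -26.7, 0], 1],
    [[0, 0, -0.32], [-42.0, -26.7, 0], 1],
    [[0, 0, -0.32], [-42.0, -26.7, 0], 1],
    [[0, 0, -0.32], [-42.0, -26.7, 0], 1],
    [[0, 0, -0.32], [-42.0, -26.7, 0], 1],
    [[0, 0, -0.32], [-42.0, -26.7, 0], 1],
    [[0, 0, -0.32], [-42.0, -26.7, 0], 1],
    [[0, 0, -0.32], [-42.0, -26.7, 8], 1],
    [[0, 0, -0.32], [-42.0, -26.7, 8], 1],
    [[0, 0, -0.32], [-42.0, -26.7, 8], 1],
    [[0, 0, -0.32], [-42.0, -26.7, 8], 1],
    [[0, 0, -0.32], [-42.0, -26.7, 8], 1],
  ],
  newtons=40,
)

```text
clock: 1.6
position: [0.4986, 0.2381, 0.1482]
ee_rot: [-0.093, 3.139, 0.001]
force: [1.1, 1.1, 0.6]
width: 1.003
gripper_force: 0.0
```

Run:
```python
from h import *
tool([.498,.237,.012])
im=cams.get_image("scene");cv2.imwrite("pics/s1.png",cv2.resize(im[80:300,200:512],None,fx=2,fy=2))
```

```text
clock 1.6 pos [0.4986133  0.23811658 0.14818975]
shift cm [ 0.08 -0.11 13.62]
tool x yaw -176.5964944789612 tool z [ 0.001  0.    -1.   ]
```

View pics/s1.png

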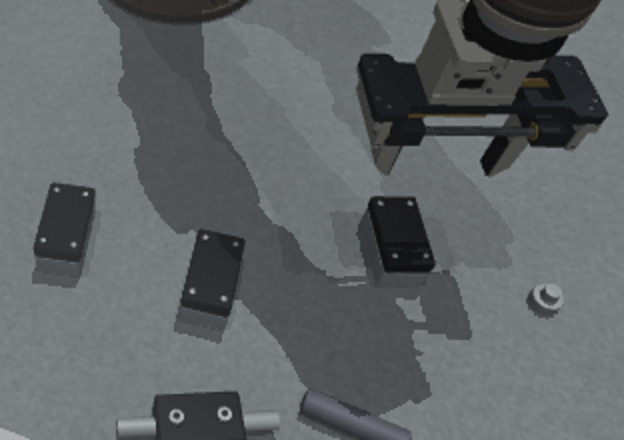

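The scene view shows the open fingers at crop (385,165) and (490,170). That matches the projected TCP, which straddles the left case's centreline.

Request:
drive_tool(
  commands=[
    [[0, 0, 0], [0.1, -0.1, 4], 1],
    [[0, 0, 0], [0.1, -0.1, 7], 1],
    [[0, 0, 0], [0.1, -0.1, 9], 1],
    [[0, 0, 0], [0.1, -0.1, 11], 1],
    [[0, 0, 0], [0.1, -0.1, 12.5], 1],
    [[0, 0, 0], [0.1, -0.1, 13.5], 1],
    [[0, 0, 0], [0.1, -0.1, 13.5], 1],
    [[0, 0, 0], [0.1, -0.1, 13.5], -1],
    [[0, 0, 0], [0.1, -0.1, 13.5], -1],
    [[0, 0, 0], [0.1, -0.1, 13.5], -1],
    [[0, 0, 0], [0.1, -0.1, 13.5], -1],
    [[0, 0, 0], [0.1, -0.1, 13.5], -1],
    [[0, 0, 0], [0.1, -0.1, 13.5], -1],
    [[0, 0, 0], [0.1, -0.1, 13.5], -1],
    [[0, 0, 0], [0.1, -0.1, 13.5], -1],
  ],
  newtons=40,
)

```text
clock: 2.9
position: [0.4975, 0.2375, 0.0122]
ee_rot: [-0.094, 3.139, 0.002]
force: [0.4, 2.8, 3.9]
width: 0.543
gripper_force: 40.0
```

Request:
drive_tool(
  commands=[
    [[0, 0, 0], [0, 0, -1], -1],
    [[0, 0, 0], [0, 0, -2.5], -1],
    [[0, 0, 0], [0, 0, -4], -1],
    [[0, 0, 0], [0, 0, -5], -1],
    [[0, 0, 0], [0, 0, -5], -1],
    [[0, 0, 0], [0, 0, -5], -1],
    [[0, 0, 0], [0, 0, -5], -1],
    [[0, 0, 0], [0, 0, -5], -1],
    [[0, 0, 0], [0, 0, -5], -1],
    [[0, 0, 0], [0, 0, -5], -1],
  ],
)

```text
clock: 3.73
position: [0.4968, 0.2363, 0.0611]
ee_rot: [0.093, -3.139, 0.001]
force: [0.0, -0.8, -5.2]
width: 0.54
gripper_force: 40.0
```

Run:
```python
from h import *
for i in range(3):
    s=readout.observe();print(s["force"],s["position"],s["joint_efforts"][[1,3]]);cams.get_image("top")
tool([.558,.039,.1])
```

```text
[ 0.01337286 -0.82835349 -5.17977951] [0.49680812 0.23630435 0.06112932] [-65.40114641 -23.3985132 ]
[ 0.53068962 -0.21186    -5.7822323 ] [0.49690862 0.23634035 0.06125327] [-65.3335762  -23.39845777]
[ 0.54165467  0.68334724 -4.53320935] [0.4969598  0.23639044 0.06134053] [-65.29292822 -23.40821743]
clock 3.8833 pos [0.49704543 0.23644869 0.06146043]
shift cm [ -4.92 -20.07  -3.85]
tool x yaw -176.61423260539343 tool z [-0. -0. -1.]
```

Weight reads about 5.2 N, so the left case is the heavy one (an empty case would read about 1.2 N). I'm taking it to the tray.

Request:
drive_tool(
  commands=[
    [[0, 0, 0], [0, 0, -2], -1],
    [[0, 0, 0], [0, 0, -5], -1],
    [[0, 0, 0], [0, -1, -8], -1],
    [[0, 0, 0.02], [0, -3, -8], -1],
    [[0, 0, 0.04], [0, -6, -8], -1],
    [[0, 0, 0.06], [0, -9.5, -8], -1],
    [[0, 0, 0.08], [0, -13, -8], -1],
    [[0, 0, 0.1], [0, -16.5, -8], -1],
    [[0, 0, 0.12], [0, -20, -8], -1],
    [[0, 0, 0.14], [0, -23.5, -8], -1],
    [[0, 0, 0.16], [0, -27, -8], -1],
    [[0, 0, 0.18], [0, -30.5, -8], -1],
    [[0, 0, 0.2], [0, -34, -8], -1],
    [[0, 0, 0.22], [0, -37.5, -8], -1],
    [[0, 0, 0.24], [0, -41, -8], -1],
    [[0, 0, 0.26], [0, -44.5, -8], -1],
    [[0, 0, 0.28], [0, -48, -8], -1],
    [[0, 0, 0.3], [0, -51, -8], -1],
    [[0, 0, 0.3], [0, -53.5, -8], -1],
    [[0, 0, 0.3], [0, -54.9, -8], -1],
  ],
)

```text
clock: 5.55
position: [0.5287, -0.3155, 0.1417]
ee_rot: [-0.383, -3.118, 0.003]
force: [-0.5, -0.4, -4.9]
width: 0.542
gripper_force: 40.0
```

Run:
```python
from h import *
im=cams.get_image("scene");cv2.imwrite("pics/s2.png",cv2.resize(im[80:300,40:352],None,fx=2,fy=2))
tool([.530,-.312,.016])
```

```text
clock 5.6 pos [ 0.52853473 -0.31737923  0.14171518]
shift cm [-0.    0.6  12.57]
tool x yaw 165.9202676576465 tool z [-0.    -0.003 -1.   ]
```

View pics/s2.png

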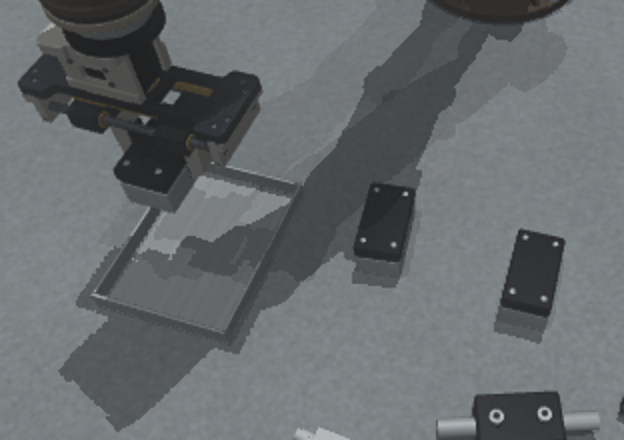

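Case held upright over the tray, and the other two are untouched. I'm lowering slowly to floor contact (TCP z about 0.016).

Request:
drive_tool(
  commands=[
    [[0, 0, 0], [0, 0, 1], -1],
    [[0, 0, 0], [0, 0, 3], -1],
    [[0, 0, 0], [0, 0, 5], -1],
    [[0, 0, 0], [0, 0, 7], -1],
    [[0, 0, 0], [0, 0, 8.5], -1],
    [[0, 0, 0], [0, 0, 10], -1],
    [[0, 0, 0], [0, 0, 11], -1],
    [[0, 0, 0], [0, 0, 11.6], -1],
    [[0, 0, 0], [0, 0, 12], -1],
    [[0, 0, 0], [0, 0, 12.2], -1],
    [[0, 0, 0], [0, 0, 12.3], -1],
    [[0, 0, 0], [0, 0, 12.4], -1],
    [[0, 0, 0], [0, 0, 12.5], -1],
    [[0, 0, 0], [0, 0, 12.5], -1],
    [[0, 0, 0], [0, 0, 12.5], -1],
  ],
)

```text
clock: 6.85
position: [0.5298, -0.3116, 0.017]
ee_rot: [0.377, 3.118, -0.0]
force: [-0.6, 0.5, -4.4]
width: 0.542
gripper_force: 40.0
```

Run:
```python
from h import *
for i in range(3):print(readout.observe()["force"]);cams.get_image("top")
tool([.530,-.312,.016])
```

```text
[-0.55295345  0.48947518 -4.41632484]
[ 0.37454073 -0.30848409 -4.21518849]
[ 0.50466482 -0.11485563 -4.59748806]
clock 7.0 pos [ 0.52969466 -0.31159967  0.01691025]
shift cm [-0.04 -0.03  0.09]
tool x yaw 166.19530749961098 tool z [ 0. -0. -1.]
```

Not yet in contact, about 1 mm to go.

Request:
drive_tool(
  commands=[
    [[0, 0, 0], [0, 0, 0.05], -1],
    [[0, 0, 0], [0, 0, 0.1], -1],
    [[0, 0, 0], [0, 0, 0.1], -1],
    [[0, 0, 0], [0, 0, 0.15], -1],
    [[0, 0, 0], [0, 0, 0.15], -1],
    [[0, 0, 0], [0, 0, 0.15], -1],
  ],
)

```text
clock: 7.5
position: [0.5297, -0.3116, 0.0162]
ee_rot: [0.378, 3.118, 0.0]
force: [-3.2, 2.4, 10.3]
width: 0.544
gripper_force: 40.0
```

In contact with the tray floor (+10 N). I'm opening partway, then retreating upward.

Request:
drive_tool(
  commands=[
    [[0, 0, 0], [0, 0, -0.05], 0.5],
    [[0, 0, 0], [0, 0, -0.05], 0.5],
    [[0, 0, 0], [0, 0, -0.05], 0.5],
    [[0, 0, 0], [0, 0, -0.05], 0.5],
    [[0, 0, 0], [0, 0, -0.05], 0.5],
    [[0, 0, 0], [0, 0, -0.05], 0.5],
    [[0, 0, 0], [0, 0, -1], 0.5],
    [[0, 0, 0], [0, 0, -3], 0.5],
    [[0, 0, 0], [0, 0, -6], 0.5],
    [[0, 0, 0], [0, 0, -10], 0.5],
    [[0, 0, 0], [0, 0, -14], 0.5],
    [[0, 0, 0], [-4, 0, -18], 0.5],
    [[0, 0, 0], [0, 0, -22], 0.5],
    [[0, 0, 0], [0, 0, -22], 0.5],
    [[0, 0, 0], [0, 0, -22], 0.5],
  ],
)

```text
clock: 8.75
position: [0.5298, -0.313, 0.2401]
ee_rot: [0.379, 3.113, -0.004]
force: [0.7, -0.9, 0.6]
width: 0.75
gripper_force: 0.0
```

Run:
```python
from h import *
s=readout.observe();print(s["clock"],s["position"],s["width"],s["force"])
a,b=cams.get_image("scene"),cams.get_image("top")
cv2.imwrite("pics/s3.png",a[60:360]);cv2.imwrite("pics/t3.png",b[60:300])
```

```text
8.75 [ 0.52980075 -0.31302506  0.24014719] 0.7499116804198639 [ 0.6820799  -0.89437186  0.63078571]
```

View pics/s3.png

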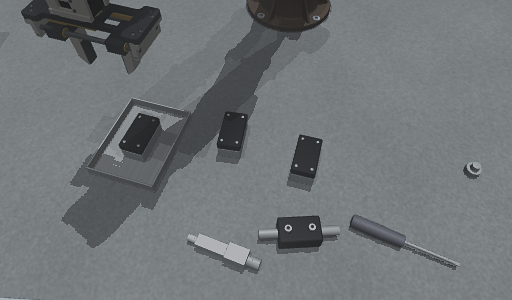

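The heavy case stands upright in the middle of the tray at (140,133). The light cases at (233,130) and (307,157) are unmoved, and the gripper is clear and empty.

```bash
python3 -c "
from cell import job;print(job.sign_off())"
```

```text
the job is handed in; nothing more can be done
None
```

The left-hand case was the heavy one, weighing about 5.2 N; it now stands upright in the tray, the two light cases were never touched, and the job was handed in at about 9 s; sign-off returned no verdict.

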